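# Bring the orange vial to the probe

### The job

Leaving the probe arm swung out, push the spokes of the small vial carousel with a fingertip until the orange-capped vial stands centred at the yellow mark on the base. Then push the probe arm round with the finger, back over the vial, until it meets its stop. Grasp and lift nothing, do not push on the glass vials, do not shove the carousel's base along the bench, and leave the other things on the bench alone.

Things in the scene. Friction and masses are not known exactly. Their poses are not given: they have to be found in the camera images.
- carousel: Dark grey base of the vial carousel, loose, 3 kg, on rubber feet: plate 158 x 150 mm, 16 mm high, with a 75 mm wide extension out to y = -190 mm for the probe post. Origin: on the rotor's upright axis, at bench level; z up. The yellow mark is an 18 x 12 mm bar on the plate at x = +76 mm, y = 0, just outside the rotor disc; at yaw 0 it lies away from the robot (yaw varies by 0.4 rad).
- rotor_axis (a point): Point on the rotor's axis, 45 mm above the bench, at spoke height. Rotor: pale aluminium disc of 64 mm radius, 37 to 53 mm above the bench (black hub to 67 mm), with four round steel spokes 90 degrees apart, one in line with each vial: 10 mm thick, centre 45 mm above the bench (29 mm above the plate), bare from 64 to 116 mm radius, then a black ball of 18 mm centred at 125 mm.
- rotor (a joint): Rotor angle in rad, growing counter-clockwise seen from above. At 0 (and 6.283) the orange vial stands exactly at the yellow mark. Starts between 0.6 and 5.6; limits at -7.5 and +7.5, so it may be turned either way. Friction of 0.12 N m (about 1.2 N at the spokes): it stays where it is left.
- orange_cap (a point): Top centre of the cap of the orange-capped vial: 48 mm from the rotor axis, 75 mm above the bench. Vials are glass, 21 mm in diameter, caps 25 mm in diameter, fixed in the rotor; the other three caps are white.
- mark (a point): The point where the top of the orange cap's centre belongs: 48 mm from the rotor axis in the direction of the yellow mark, 75 mm above the bench; fixed to the base.
- post (a point): Point on the upright axis of the probe arm, 115 mm above the bench, on the steel post (22 mm thick) at x = +48 mm, y = -150 mm of the base. The arm's black collar is 34 mm in diameter and reaches to 131 mm height.
- probe_head (a point): Centre of the blue probe head at the free end of the probe arm, 150 mm from the post axis, 115 mm above the bench: 24 mm in diameter, 101 to 131 mm above the bench, with a thin needle down to 85 mm (10 mm above the caps). The arm is a straight aluminium bar, 12 mm wide, 107 to 123 mm above the bench, bare from 17 to 138 mm from the post axis.
- probe (a joint): Angle of the probe arm in rad: 0 at its stop, with the head over the yellow-mark position and the arm pointing along the base's +y; grows counter-clockwise seen from above as it swings out, to 2.7. Starts 2.05 to 2.5, out to the right. It swings in clockwise, passing over the near side of the rotor. Friction of 0.12 N m: it stays where it is left.
- vial_orange: The orange-capped vial, origin at the disc's top face, 53 mm above the bench, 48 mm from the axis; 22 mm high above it. Not to be pushed.
- vial_white1: A white-capped vial, the same size, 90 degrees counter-clockwise from the orange one.
- vial_white2: A white-capped vial straight across from the orange one.
- vial_white3: A white-capped vial, 90 degrees clockwise from the orange one.
- amber_vial: Bystander: amber glass vial with a black cap, 34 mm in diameter, 78 mm high, origin under its centre.
- oil_bottle: Bystander: small white dropper bottle with a black cap, 26 mm in diameter, 66 mm high, origin under its centre.
- objective_case: Bystander: clear-topped cylindrical case, 42 mm in diameter, 64 mm high, origin under its centre.
- dish: Bystander: round culture dish, 60 mm in diameter, 14 mm high, origin under its centre.
- cover_slips: Bystander: small white box 34 x 34 x 14 mm, origin under its centre.

How it is judged:
By the outcome, as a careful person would: the job done as asked, in the order asked, and still so for the second after the job is handed in, with the robot touching nothing.
It also fails if it takes over 72 s, if anything falls off the work surface, if the arm or the gripper's body presses on something with over 40 N, if the wrist force passes 120 N, or if a joint passes its speed limit or range.

### The arm

A 6-joint arm with a two-finger parallel gripper is mounted at the origin on a cart in front of the work surface, level with it; the furniture and walls round the work are solid. World frame = base frame: x ahead of the robot, y to its left, z up, the work surface at z = 0. Lengths are in mm, angles in rad, forces in N, time in s.
With the tool pointing down it reaches from about 350 to 975 mm from the base axis. Payload 7.1 kg.
Tool frame: the origin (TCP) lies on the front face of the gripper's body, between the roots of the fingers; the fingertips stand 80 mm ahead of it and the grasp point (between the pads) lies 61 mm ahead of it (env.tips_ahead is the distance from the TCP to the fingertips, in mm); z points along the fingers, y is the line along which they close (so a half turn about z gives the same grasp; the last joint's range is limited). The gripper opens to 88 mm and grips with 3 to 60 N. Pads are 20 mm wide; open, the fingers measure 115 mm over their backs; the gripper's body (75 mm by 178 mm) begins 61 mm behind the grasp point.
Start: joints at [1.197, 0.423, 1.63, -0, 1.089, -0.019], TCP at [217.095, 586.068, 302.675] pointing down, gripper open.
Joint ranges: [-3, 3], [-0.9, 2.11], [0.09, 2.58], [-1.31, 4.45], [0.11, 2.69], [-2.54, 2.54]. Speed limits (rad/s): [2.39, 2.39, 3.01, 3.14, 3.14, 3.14].

### API

Orientations are given as a unit quaternion [x, y, z, w].
In Python, from station import env, set_gripper, viewer, workorder gives the robot as it stands. Calls block until the motion is done:
- env.reach(position, orientation): joint-space move of the TCP to a pose.
- env.move_l(position, rot=None, rate=150, f_stop=None): straight line of the TCP; rot=None keeps the orientation; rate is the mean speed in mm/s. With f_stop (N) it stops when the force on the tool has changed by that much, and returns True; else False.
- env.move_joints(angles): joint-space move.
- set_gripper(opening): finger opening in mm; the grip force is fixed at half the most; returns when the fingers have stopped.
- env.hold(seconds).
- env.ik(position, orientation): joint angles nearest the present ones, or None.
- env.read_state(): the state.
- viewer.camera(name): name is "side" or "top" or "wrist"; returns the picture (480x640x3 uint8, blue, green, red); there is no depth.
- viewer.camera_params(name): a dict with "fx", "fy", "cx", "cy" (pixels), "pose" (4x4, takes a point from camera to world coordinates); the wrist camera has in their place "tool_from_camera" (4x4, takes a point from camera to tool coordinates, whose origin is the TCP and whose axes are the flange's). Camera axes: x right, y up, looking along -z (the intrinsics and any distortion apply to the point x, -y, -z); pixel columns grow to the right and rows downward; lengths in mm; the calibration is good to about 2 mm. A picture is of the moment at which its call begins: read the wrist's pose just before it. camera_params takes no time and is no camera call.
A pose or a line that the arm cannot do raises env.IKError and nothing moves.
- workorder.sign_off(): hands the job in; it is judged then, once.
The state is a dict: "time_s": time; "qpos": joint angles; "dq": joint speeds; "tau": joint torques, N m; "tool_pos": TCP position; "orientation": TCP orientation; "force": force on the tool from outside, world axes, zero at the start; "wrist_torque": the same for the moment, N m; "width": finger opening in mm; "grip_force": force on a finger pad.
Only numpy, scipy, OpenCV 4.12 (cv2) and the standard library are available. Lean on these libraries where they do the work, as an engineer would, in place of code of your own. Each camera call takes 0.05 s, during which the arm holds its last target. There are 200 camera calls.

## Working session

There is one attempt and no reset: what is moved stays moved. The work goes in short steps, each a Python script; the robot and the scene stay as the last script left them, time stands still between calls to the robot, and variables do not carry over. Pictures are saved under pics/ and viewed, at most 10 in all, crops included, and the job is handed in when it is done.

```bash
mkdir -p pics; ls
cat > look.py <<'E'
from station import env, viewer
import cv2, json
for n in ("top","side"):
    p=viewer.camera_params(n); print(n,{k:(v if not hasattr(v,'tolist') else v.tolist()) for k,v in p.items()})
    cv2.imwrite(f"pics/{n}0.png",viewer.camera(n))
print(viewer.camera_params("wrist")); print(env.read_state())
E
python3 look.py
```

```text
pics
top {'fx': 554.9428305577281, 'fy': 554.9428305577281, 'cx': 309.6662814328116, 'cy': 247.81778641232836, 'pose': [[0.013157404283889644, 0.9843434772583722, -0.17576917104943807, 347.4753274254105], [-0.9998856672702184, 0.014262258196287634, 0.005023980367416661, -140.36394952365205], [0.007452187604995289, 0.1756829723394922, 0.9844185888786644, 1400.7998196926337], [0.0, 0.0, 0.0, 1.0]]}
side {'fx': 433.51346177510493, 'fy': 433.51346177510493, 'cx': 315.69380779488307, 'cy': 234.55249656225575, 'pose': [[-0.9734979259669782, 0.11490380490470942, -0.19773442734236296, 329.9450960214533], [-0.22792524798782957, -0.5583851442064789, 0.7976566379459248, 802.3084132998594], [-0.018758184018665875, 0.8215857510618901, 0.5697762580034303, 759.7131321507673], [0.0, 0.0, 0.0, 1.0]]}
{'fx': 372.6722826004401, 'fy': 372.6722826004401, 'cx': 317.7759163590788, 'cy': 240.04089844056986, 'tool_from_camera': array([[-1.21182906e-03,  9.52619449e-01,  3.04162320e-01,
         8.28514521e+01],
       [ 9.99999187e-01,  1.03345330e-03,  7.47431039e-04,
        -3.90306378e-01],
       [ 3.97679792e-04,  3.04162978e-01, -9.52619927e-01,
        -8.22758369e+01],
       [ 0.00000000e+00,  0.00000000e+00,  0.00000000e+00,
         1.00000000e+00]])}
{'time_s': 0.1, 'qpos': array([ 1.19698616e+00,  4.23731934e-01,  1.63062077e+00, -2.45204605e-05,
        1.08859228e+00, -1.90082258e-02]), 'dq': array([-0.00022832, -0.00018531, -0.0035609 , -0.00116254, -0.00057966,
        0.00051703]), 'tau': array([-4.19330681e-04, -5.45614600e+01, -2.74324161e+01,  6.44743466e-02,
        1.88028667e-02, -5.51915070e-05]), 'tool_pos': array([216.96810721, 585.70736766, 301.99681426]), 'orientation': array([ 1.76466288e-01,  9.84306452e-01, -6.65282305e-04, -1.21302865e-04]), 'force': array([-0.12476186,  0.44080062,  0.13262526]), 'wrist_torque': array([-0.00409993, -0.04978127,  0.06798599]), 'grip_force': 0.0, 'width': 87.94646776811088}
```

View pics/top0.png

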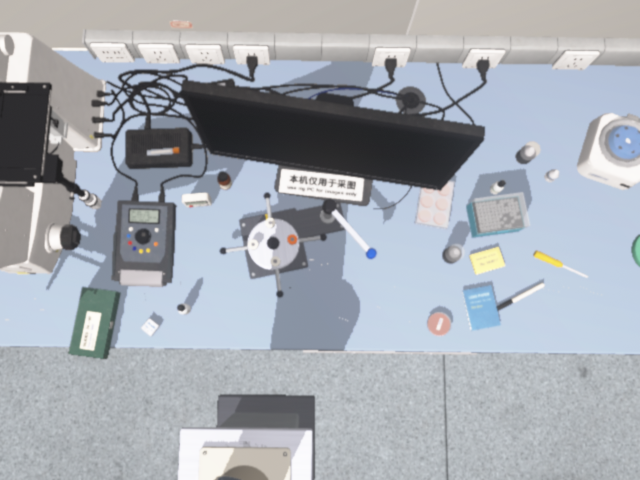

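View pics/side0.png

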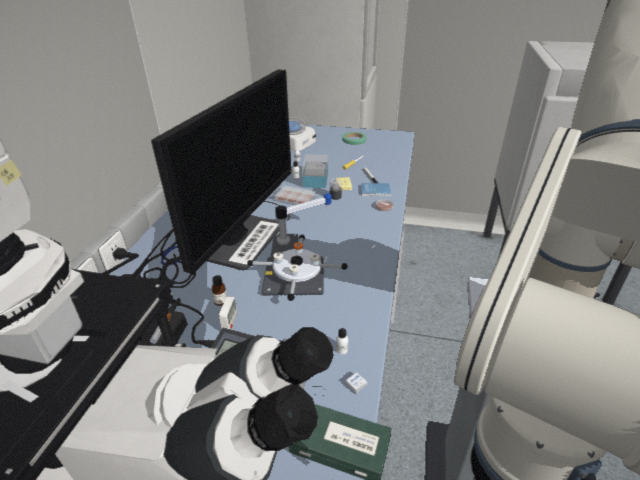

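Top view: rotor hub ~(273,243), orange cap ~(292,239), yellow mark ~(266,215), blue head (371,253), post ~(330,207), spoke balls at (267,196), (323,237), (280,294), (223,251). The monitor stands behind the carousel. Next I measure these.

```bash
cat > geo.py <<'E'
import numpy as np, cv2
from scipy.spatial.transform import Rotation as R
from station import env, viewer
def cam(name):
    p=viewer.camera_params(name)
    if name=="wrist":
        s=env.read_state(); T=np.eye(4); T[:3,:3]=R.from_quat(s["orientation"]).as_matrix(); T[:3,3]=s["tool_pos"]
        P=T@p["tool_from_camera"]
    else: P=np.array(p["pose"])
    return p,P,viewer.camera(name)
def onplane(p,P,uv,z):
    d=P[:3,:3]@np.array([(uv[0]-p["cx"])/p["fx"],-(uv[1]-p["cy"])/p["fy"],-1.])
    return P[:3,3]+d*(z-P[2,3])/d[2]
def proj(p,P,X):
    c=P[:3,:3].T@(np.asarray(X,float)-P[:3,3]); return np.array([p["cx"]-p["fx"]*c[0]/c[2],p["cy"]+p["fy"]*c[1]/c[2]])
def blobs(img,lo,hi,amin=8):
    m=cv2.inRange(cv2.cvtColor(img,cv2.COLOR_BGR2HSV),np.array(lo),np.array(hi))
    n,l,s,c=cv2.connectedComponentsWithStats(m)
    return [(c[i].round(1).tolist(),int(s[i,4])) for i in range(1,n) if s[i,4]>=amin]
YEL=((20,100,100),(35,255,255)); ORA=((3,110,90),(18,255,255)); BLU=((108,150,60),(128,255,255)); BLK=((0,0,0),(180,255,70))
E
cat > m1.py <<'E'
from geo import *
p,P,im=cam("top")
def near(b,lo,hi): return [x for x in b if lo[0]<x[0][0]<hi[0] and lo[1]<x[0][1]<hi[1]]
for n,c,z in (("yel",YEL,16),("ora",ORA,75),("blu",BLU,125)):
    for b in near(blobs(im,*c,3),(200,170),(400,310)): print(n,b,onplane(p,P,b[0],z).round(1))
balls=[]
for uv in ((267,196),(323,237),(280,294),(223,251)): balls.append(onplane(p,P,uv,45)); print(balls[-1].round(1))
print(np.mean(balls,0)); print('hub',onplane(p,P,(273,243),67),'post',onplane(p,P,(330,207),131))
for uv in ((185,85),(480,130)): print('montop z400',onplane(p,P,uv,400))
for uv in ((210,150),(415,187)): print('monbot z100',onplane(p,P,uv,100))
cv2.imwrite("pics/crop1.png",cv2.resize(im[150:330,190:430],None,fx=3.3,fy=3.3,interpolation=cv2.INTER_CUBIC)[:600,:800])
E
python3 m1.py
```

```text
yel ([265.8, 215.9], 11) [676.1 -34.1  16. ]
ora ([224.0, 182.2], 20) [746.2  67.2  75. ]
ora ([291.8, 239.1], 56) [ 605.1 -103.4   75. ]
blu ([371.0, 253.2], 57) [ 564.6 -290.1  125. ]
[720.8 -37.9  45. ]
[ 617.4 -180.1   45. ]
[473.8 -76.3  45. ]
[578.4  67.2  45. ]
[597.60961008 -56.7815138   45.        ]
hub [596.28874682 -57.40449254  67.        ] post [ 672.5697179  -193.46082736  131.        ]
montop z400 [841.81549159  99.28222559 400.        ]
montop z400 [ 759.29519044 -467.56179478  400.        ]
monbot z100 [820.10718197 100.87077732 100.        ]
monbot z100 [ 733.69102997 -401.19766427  100.        ]
```

View pics/crop1.png

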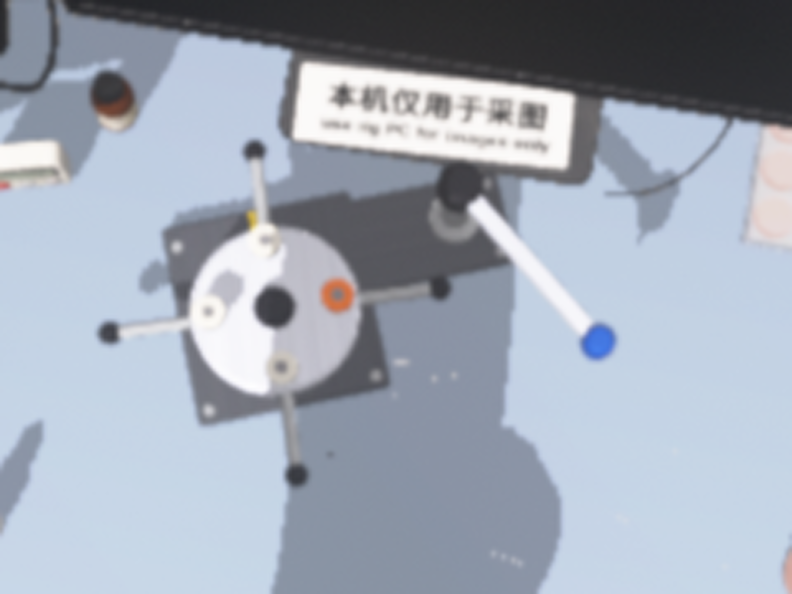

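Axis is at (597,-57), and the post is 156 mm from it (157.5 expected). That gives a base yaw of about 0.19. The orange spoke is at -81°, so the rotor needs about +92° CCW. I'll push the left spoke from behind, toward the robot and well away from the probe arm. I'll stop short and look.

```bash
cat >> geo.py <<'E'
C=np.array([597.2,-57.0])
d=lambda deg: np.array([np.cos(np.radians(deg)),np.sin(np.radians(deg))])
def quat(a): # tool down, tool y at heading a (deg)
    y=np.array([*d(a),0]); z=np.array([0,0,-1.]); return R.from_matrix(np.c_[np.cross(y,z),y,z]).as_quat()
def spoke_pose(phi,r=95,off=15,tip=34): # finger behind spoke at phi, pushing CCW
    xy=C+r*d(phi)-off*d(phi+90); return [*xy,tip+env.tips_ahead],quat(phi-180)
E
cat > s1.py <<'E'
from geo import *
from station import set_gripper
set_gripper(0); print(env.read_state()["width"])
env.move_l([300,300,300],rate=300)
q,o=spoke_pose(99,off=34,tip=180); env.reach(q,o)
print(env.read_state()["qpos"].round(2),env.read_state()["force"])
q,o=spoke_pose(99,off=34); env.move_l(q,o,rate=200,f_stop=8)
for phi in (99,108,117,126,135,144,153,162,171,180):
    q,o=spoke_pose(phi)
    if env.move_l(q,o,rate=70,f_stop=8): print("stop",phi); break
s=env.read_state(); print(s["time_s"],s["force"],s["tool_pos"],q)
p,P,im=cam("top"); cv2.imwrite("pics/top1.png",im)
p,P,im=cam("wrist"); cv2.imwrite("pics/w1.png",im)
E
python3 s1.py
```

```text
0.4723354035826925
[0.05 0.46 1.68 0.   1.   1.46] [-0.0567197  -0.14639262  0.13640641]
8.9167 [-0.31627099 -0.64902082 -0.70849954] [502.41474908 -41.75439686 114.0010315 ] [np.float64(502.20000000000005), np.float64(-41.999999999999986), 114.0]
```

```bash
python3 -c "
import cv2,numpy as np
t=cv2.imread('pics/top1.png')[150:330,160:400];w=cv2.imread('pics/w1.png')
cv2.imwrite('pics/j1.png',np.hstack([cv2.resize(t,(400,300)),cv2.resize(w,(400,300))]))"
```

```text
(no output)
```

View pics/j1.png

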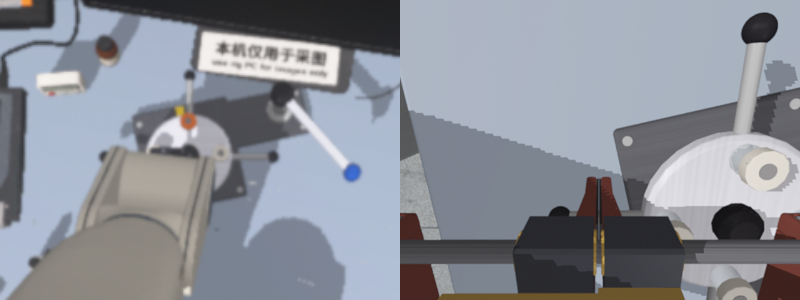

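The left spoke has been pushed and orange is now close to the mark; the yellow mark is visible just beyond it. I'll back off, lift and measure from directly above with the wrist camera.

```bash
cat > s2.py <<'E'
from geo import *
import sys
def look(name):
    env.reach([C[0]-83,C[1],290],quat(-90)); env.hold(0.3)
    p,P,im=cam("wrist"); cv2.imwrite(f"pics/{name}.png",im)
    for n,c,z in (("yel",YEL,16),("ora",ORA,75),("blu",BLU,131)):
        for b in blobs(im,*c,25): print(n,b,onplane(p,P,b[0],z).round(1))
    g=blobs(im,*BLK,60)
    for b in g: print("blk",b,onplane(p,P,b[0],45).round(1),onplane(p,P,b[0],67).round(1))
    print("expected axis hub px",proj(p,P,[*C,67]),env.read_state()["time_s"])
if __name__=="__main__":
    q,o=spoke_pose(180,off=30); env.move_l(q,rate=100); q,o=spoke_pose(180,off=30,tip=150); env.move_l(q,rate=200)
    look(sys.argv[1])
E
python3 s2.py w2
```

```text
yel ([298.0, 26.3], 322) [675.8 -41.2  16. ]
yel ([311.5, 403.4], 295) [285.5 -50.2  16. ]
yel ([324.2, 403.8], 277) [284.9 -65.1  16. ]
yel ([290.9, 472.3], 4984) [180.3 -23.8  16. ]
ora ([317.6, 50.9], 814) [647.3 -57.7  75. ]
ora ([632.0, 343.9], 25) [ 403.8 -346.4   75. ]
blu ([636.4, 172.8], 110) [ 567.3 -262.5  131. ]
blk ([26.6, 92.8], 4180) [621.5 180.3  45. ] [620.  164.3  67. ]
blk ([536.1, 5.9], 642) [ 683.3 -225.5   45. ] [ 677.6 -214.3   67. ]
blk ([443.2, 83.0], 219) [ 628.6 -159.8   45. ] [ 626.6 -152.9   67. ]
blk ([29.4, 153.4], 443) [573.  189.5  45. ] [574.8 172.9  67. ]
blk ([318.5, 120.6], 1151) [599.6 -58.4  45. ] [599.5 -58.4  67. ]
blk ([469.3, 118.5], 298) [ 601.1 -184.3   45. ] [ 601.  -175.8   67. ]
blk ([167.7, 123.2], 279) [597.6  67.9  45. ] [597.7  59.4  67. ]
blk ([381.9, 181.6], 86) [ 548.5 -114.1   45. ] [ 551.9 -110.3   67. ]
blk ([320.0, 261.9], 216) [473.2 -59.8  45. ] [481.7 -59.7  67. ]
blk ([317.9, 339.7], 781) [389.4 -57.8  45. ] [403.5 -57.8  67. ]
blk ([87.6, 300.0], 329) [433.9 165.8  45. ] [445.  150.8  67. ]
blk ([588.8, 374.8], 2201) [ 347.1 -340.    45. ] [ 364.  -321.1   67. ]
blk ([249.0, 408.7], 14859) [304.2  16.5  45. ] [324.   11.5  67. ]
blk ([386.5, 404.2], 13727) [ 309.9 -131.3   45. ] [ 329.4 -126.3   67. ]
blk ([84.9, 386.6], 957) [333.  187.7  45. ] [350.9 171.2  67. ]
blk ([608.9, 451.5], 3584) [ 244.5 -385.2   45. ] [ 268.4 -363.2   67. ]
expected axis hub px [316.71076542 123.74991119] 11.7583
```

View pics/w2.png

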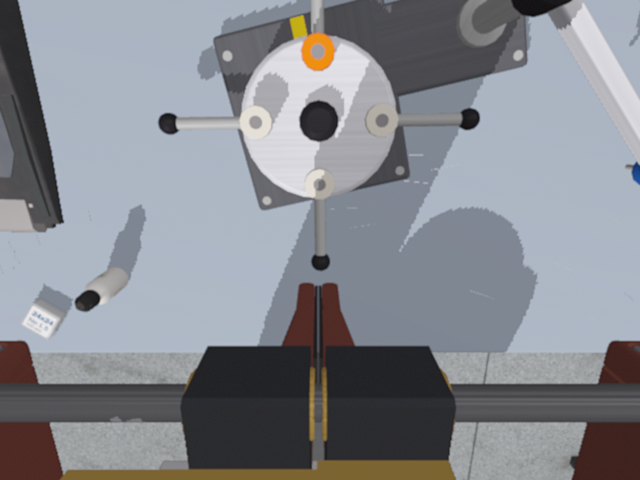

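Clear view: orange cap at (318,51), yellow mark at (298,26), hub at (318,121), plate screws at (228,56), (266,201), (402,171). Cross-check the yaw with the screws, which are independent of any offset.

```bash
cat > s3.py <<'E'
from geo import *
p,P,im=cam("wrist")
g=cv2.cvtColor(im,cv2.COLOR_BGR2GRAY)
S=[]
for u,v in ((228,56),(266,201),(402,171),(519,57)):
    w=g[v-8:v+9,u-8:u+9].astype(float); b=(w>w.min()+0.6*(w.max()-w.min()))
    n,l,s,c=cv2.connectedComponentsWithStats(b.astype(np.uint8)); i=l[8,8]
    S.append(onplane(p,P,c[i]+[u-8,v-8],17)); print(c[i]+[u-8,v-8],s[i,4],S[-1].round(1))
a=lambda v: np.degrees(np.arctan2(v[1],v[0]))
print(a(S[0]-S[1]),np.linalg.norm(S[0]-S[1]),a(S[1]-S[2])-90,np.linalg.norm(S[1]-S[2]),a(S[0]-S[3])-90)
print("diag centre",(S[0]+S[2])/2, onplane(p,P,(318.5,120.6),67))
E
python3 s3.py
```

```text
[226.88  55.64] 75 [653.2  20.6  17. ]
[266.38181818 200.30909091] 55 [526.2  -8.1  17. ]
[399.44067797 170.18644068] 59 [ 555. -135.   17.]
[517.71084337  55.        ] 83 [ 653.4 -230.7   17. ]
12.732993075521312 130.1241858412459 12.759662002778555 130.07533970966114 0.05923798828885651
diag centre [604.06673246 -57.18678998  17.        ] [599.56507094 -58.44001325  67.        ]
```

Yaw is 12.7° from the screws and 12.6° from the mark, and the rotor stands at 0.8°. I'll push the near spoke the last 11.9°, slowly.

```bash
sed -i 's/^C=.*/C=np.array([599.4,-58.3])/' geo.py
cat > s4.py <<'E'
from geo import *
from s2 import look
import sys
end=float(sys.argv[1])
q,o=spoke_pose(181,off=36,tip=120); env.reach(q,o)
q,o=spoke_pose(181,off=36); env.move_l(q,o,rate=200,f_stop=8)
for phi,r in ((181,60),(185,40),(189,30),(end-1,20),(end,8)):
    q,o=spoke_pose(phi,off=17.7); 
    if env.move_l(q,o,rate=r,f_stop=8): print("stop")
env.hold(.2); s=env.read_state(); print(s["force"],s["tool_pos"]-q)
q,o=spoke_pose(end,off=34); env.move_l(q,rate=60); q[2]=230; env.move_l(q,rate=200)
look(sys.argv[2])
E
python3 s4.py 192.6 w3 | grep -v "blk.*0[0-9]\{3\}\b"; cp s3.py s3b.py; python3 s3b.py | sed -n 5p
```

```text
[1.35697483 1.16043302 0.0443332 ] [-0.00382504  0.0109175   0.0099784 ]
yel ([311.5, 403.6], 295) [287.4 -51.6  16. ]
yel ([324.3, 404.5], 274) [286.1 -66.5  16. ]
yel ([290.7, 472.3], 4997) [182.5 -24.9  16. ]
ora ([302.4, 56.1], 806) [646.2 -48.1  75. ]
ora ([632.0, 343.9], 25) [ 406.  -347.8   75. ]
blu ([635.0, 176.7], 157) [ 567.  -263.6  131. ]
blk ([25.8, 95.3], 4183) [621.8 180.1  45. ] [620.4 164.   67. ]
blk ([534.9, 7.5], 900) [ 684.4 -226.2   45. ] [ 678.8 -215.    67. ]
blk ([456.6, 87.7], 555) [ 627.2 -172.4   45. ] [ 625.5 -164.8   67. ]
blk ([28.6, 156.2], 441) [572.9 189.4  45. ] [574.8 172.7  67. ]
blk ([316.8, 123.5], 1131) [599.5 -58.4  45. ] [599.6 -58.4  67. ]
blk ([173.6, 156.7], 251) [572.3  64.8  45. ] [574.3  56.5  67. ]
blk ([381.1, 183.8], 84) [ 548.8 -114.8   45. ] [ 552.3 -111.1   67. ]
blk ([345.8, 261.3], 215) [476.  -85.4  45. ] [484.4 -83.6  67. ]
blk ([317.9, 339.8], 779) [391.4 -59.1  45. ] [405.5 -59.1  67. ]
blk ([86.7, 302.1], 328) [433.8 165.8  45. ] [445.1 150.7  67. ]
blk ([588.9, 374.8], 2201) [ 349.2 -341.5   45. ] [ 366.2 -322.5   67. ]
blk ([249.0, 408.7], 14861) [306.4  15.2  45. ] [326.2  10.2  67. ]
blk ([386.5, 404.2], 13728) [ 312.1 -132.6   45. ] [ 331.5 -127.7   67. ]
blk ([85.7, 386.7], 973) [335.  185.6  45. ] [353.  169.1  67. ]
blk ([608.8, 451.5], 3593) [ 246.7 -386.5   45. ] [ 270.5 -364.5   67. ]
expected axis hub px [316.65560902 123.75524611] 18.9
12.724210254369074 130.0207496609429 13.192304144875322 133.36337227174295 0.061583673864376465
```

Spokes and cap put the rotor at 12.4° against a target of 12.7°, about 0.25 mm off, and the base hasn't moved. Now the probe arm: post is at about (679,-194) and the arm heading is 220°. I'll push it clockwise to 102.7°.

```bash
cat > s5.py <<'E'
from geo import *
from s2 import look
PO=C+[79.8,-135.8]
def pose(psi,off=18,r=108,tip=97):
    xy=PO+r*d(psi)+off*d(psi+90); return [*xy,tip+env.tips_ahead],quat(psi-180)
env.reach(*pose(220,36,tip=165))
if env.move_l(pose(220,36)[0],rate=150,f_stop=6): raise SystemExit("touched on descent")
hit=False
for psi in [*range(220,110,-10),110,107]:
    q,o=pose(psi); hit=env.move_l(q,o,rate=80 if psi>112 else 40,f_stop=6)
    if hit: print("hit at",psi,env.read_state()["force"]); break
if not hit:
    for psi in np.arange(106,98,-1.):
        q,o=pose(psi); hit=env.move_l(q,o,rate=15,f_stop=4)
        if hit: break
s=env.read_state(); print("final",psi,hit,s["force"],s["tool_pos"],s["time_s"])
E
python3 s5.py
```

```text
final 102.0 True [-0.04122398 -0.39027257 -0.30437697] [637.6694866  -92.43436427 176.45983935] 28.275
```

```bash
cat > s6.py <<'E'
from geo import *
s=env.read_state(); p0=s["tool_pos"].copy(); n=np.array([*d(12.7),0]) # push direction (base +x)
hit=env.move_l(list(p0+6*n),rate=8,f_stop=4); s=env.read_state()
print(hit,(s["tool_pos"]-p0)@n,s["force"]@n)
env.move_l(list(s["tool_pos"]-25*n),rate=60); q=env.read_state()["tool_pos"].copy(); q[2]=290; env.move_l(list(q),rate=200)
env.reach([C[0]-113,C[1],330],quat(-90)); env.hold(.3)
p,P,im=cam("wrist"); cv2.imwrite("pics/w4.png",im)
for n_,c,z in (("yel",YEL,16),("ora",ORA,75),("blu",BLU,131)):
    for b in blobs(im,*c,25): print(n_,b,onplane(p,P,b[0],z).round(1))
b=[b for b in blobs(im,*BLK,60)]; print([(x,onplane(p,P,x[0],45)[:2].round(1).tolist()) for x in b if x[0][1]<300 and x[1]<1500])
print(env.read_state()["time_s"])
E
python3 s6.py
```

```text
True 0.044378521764172695 -0.39093510653511643
yel ([311.5, 402.8], 293) [224.2 -50.9  16. ]
yel ([324.3, 404.2], 273) [221.9 -67.5  16. ]
yel ([291.3, 472.4], 4962) [106. -22.  16.]
ora ([305.6, 33.1], 284) [639.3 -49.7  75. ]
ora ([3.9, 93.3], 90) [594.5 204.8  75. ]
ora ([631.9, 344.0], 25) [ 350.3 -386.3   75. ]
blu ([303.7, 15.7], 240) [638.4 -50.2 131. ]
[(([456.8, 54.7], 366), [628.0, -183.4]), (([316.6, 87.7], 972), [600.9, -58.4]), (([185.2, 120.6], 219), [572.4, 64.7]), (([370.5, 150.7], 104), [544.7, -110.0]), (([343.4, 219.8], 187), [476.3, -85.3]), (([103.8, 258.2], 263), [435.1, 165.2])]
30.875
```

View pics/w4.png

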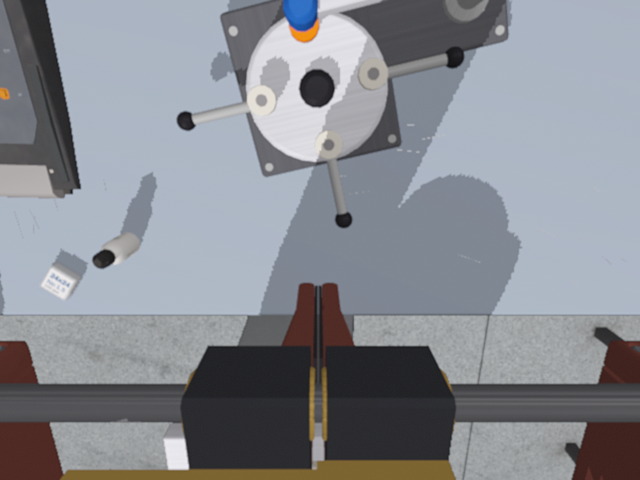

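The head (303,16) sits over the orange cap (305,33) and the second push was blocked after 0.04 mm. Spokes and hub haven't changed. One confirmation from the top camera with the arm out of the way.

```bash
cat > s7.py <<'E'
from geo import *
env.move_l([340,150,330],rate=250); env.hold(.5)
p,P,im=cam("top"); cv2.imwrite("pics/top2.png",im)
for n,c,z in (("blu",BLU,125),("ora",ORA,75),("yel",YEL,16)): print(n,[(b,onplane(p,P,b[0],z).round(1)) for b in blobs(im,*c,3) if 200<b[0][0]<400 and 170<b[0][1]<310])
print("expected head",(C+48*d(12.7)).round(1),env.read_state()["time_s"])
cv2.imwrite("pics/crop2.png",cv2.resize(im[150:330,190:430],None,fx=3.3,fy=3.3)[:600,:800])
E
python3 s7.py
```

```text
blu [(([267.0, 217.5], 34), array([646.4, -45.4, 125. ]))]
ora [(([223.6, 181.8], 29), array([747.2,  68.2,  75. ])), (([269.3, 224.7], 27), array([640.2, -47.7,  75. ]))]
yel []
expected head [646.2 -47.7] 32.5917
```

View pics/crop2.png

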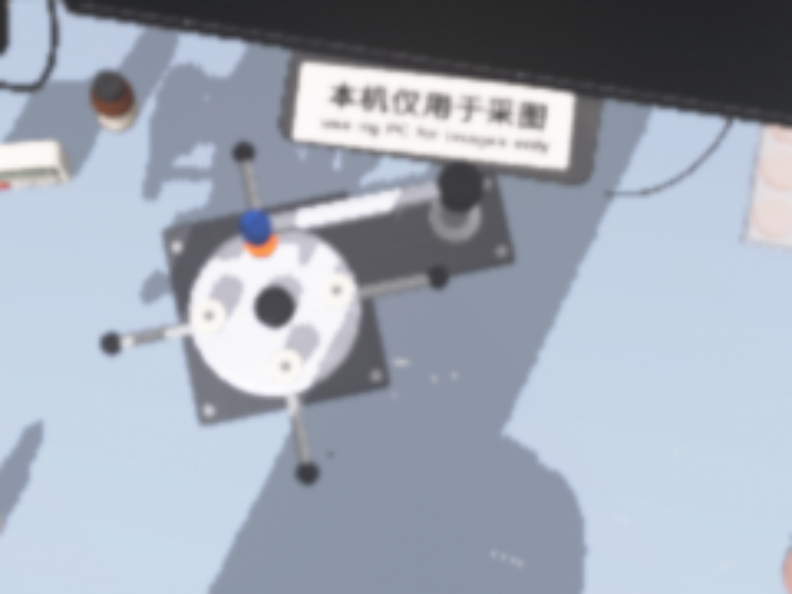

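The probe head measures (646,-45) against (646,-48) expected, over the orange vial. The base and bystanders are unmoved.

```bash
python3 -c "
from station import workorder; print(workorder.sign_off())"
```

```text
the job is handed in; nothing more can be done
None
```

I turned the orange-capped vial to the yellow mark (about 0.3° off by my measurements), pushed the probe arm back against its stop over it, and handed the job in at about 33 s; no verdict was shown.

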